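Seat the plate in the drilling fixture and snap the toggle clamp shut

ROBOT

A 6-joint arm with a two-finger parallel gripper is mounted at the origin on a cart in front of the work surface, level with it; the furniture and walls round the work are solid. World frame = base frame: x ahead of the robot, y to its left, z up, the work surface at z = 0. Lengths are in m, angles in rad, forces in N, time in s.
With the tool pointing down it reaches from about 0.3 to 0.775 m from the base axis. Payload 14.6 kg.
Tool frame: the origin (TCP) lies at the very end of the fingers, on their centre line; the grasp point (between the pads) lies 19 mm behind it; z points along the fingers, y is the line along which they close (so a half turn about z gives the same grasp; the last joint's range is limited). The gripper opens to 94 mm and grips with 3 to 60 N. Pads are 16 mm wide; open, the fingers measure 119 mm over their backs; the gripper's body (75 mm by 177 mm) begins 78 mm behind the grasp point.
Start: joints at [-1.377, 0.3, 1.521, -0, 1.321, -0.067], TCP at [0.142, -0.531, 0.205] pointing down, gripper open.
Joint ranges: [-3.03, 3.03], [-0.79, 2.21], [0.23, 2.52], [-1.04, 4.18], [0, 3.07], [-2.55, 2.55]. Speed limits (rad/s): [2.22, 2.22, 2.57, 3.14, 3.14, 3.14].

INTERFACE

Orientations are given as [roll, pitch, yaw] about the fixed x, y, z axes, in that order (R = Rz(yaw) Ry(pitch) Rx(roll)).
In Python, from station import ctrl gives the robot as it stands.
- The arm moves only by the shell command python3 -m pendant 'ROWS' [OPENING] [FORCE]. ROWS is JSON, a list of rows, each a list of 2 entries, a list of its own where there are three numbers: the shift along the world's x, y, z in cm, then the turn about the world's z in rad. A call has 1 to 20 rows; each row shifts and turns the commanded pose from where the row before left it; what a row does not reach is not made up. A row lasts 1/12 s, in which the tool goes at most 41.7 mm and 7.16 degrees, less where a joint would pass 70% of its speed; a pose out of reach is approached as far as the arm can. A call is refused whole if a number of a shift passes 4.17 or a number of a turn 0.125, either way. A call with a gripper value outside its range is refused whole. OPENING is the opening, from 0 (shut) to 1 (fully open), set as the call begins (- or left out, the last holds). The fingers move at their own pace and stop on an object; FORCE is the grip in N (left out, the last holds). Time passes only in rows, so rows that do not move let the fingers close. It gives the time, the measured TCP pose, the force, the opening and the grip force at its end, in the units of the state.
- ctrl.get_obs(): the state, without advancing time (a new reading comes with each control period).
- ctrl.camera(name): name is "side" or "top"; returns a dict with "color" (400x640x3 uint8, red, green, blue), "intrinsics" (3x3 intrinsics, pixels), "k1" (the pictures are not rectified: a ray, as slopes to the right and down, at radius r is drawn at 1 + k1 r^2 times it, then the intrinsics apply), "camera_from_world" (4x4, takes a point from world to camera coordinates). Camera axes: x right, y down, z forward; pixel columns grow to the right and rows downward; lengths in m; the calibration is good to about 2 mm. A picture is of the moment at which its call begins. There is no depth.
- ctrl.hand_in(): hands the job in; it is judged then, once.
The state is a dict: "time_s": time; "qpos": joint angles; "joint_vel": joint speeds; "tau": joint torques, N m; "ee_pos": TCP position; "eef_rot": TCP orientation; "force": force on the tool from outside, world axes, zero at the start; "moment": the same for the moment, N m; "grip_width": finger opening in m; "grip_force": force on a finger pad.
Only numpy, scipy, OpenCV 4.12 (cv2) and the standard library are available. Lean on these libraries where they do the work, as an engineer would, in place of code of your own. Each camera call takes 0.05 s, during which the arm holds its last target. There are 200 camera calls.

TASK

Get the aluminium plate ready for drilling: with the fingertips push it across the fixture's board, always flat, until it sits snug against all three steel locating pins, and only then push the handle of the toggle clamp over and down until it snaps past centre and stays shut with its rubber pad clamping the plate. Only push: never lift the plate or pick anything up, and leave the tape measure, screwdriver, torch and screw box where they are.

Things in the scene. Friction and masses are not known exactly. Their poses are not given: they have to be found in the camera images.
- fixture: drilling fixture, screwed to the table: plywood board 110 mm (x) by 240 mm (y), 18 mm thick. Origin on the table top; the board spans x -50 to +60, y -115 to +125 mm, its top at z 18. It is turned by 0.42 to 0.65 rad clockwise from above, so fixture y points left and away from the robot. Two back pins (steel, 8 mm thick, 11 mm proud of the board) stand at fixture (40, -64) and (40, -14) mm
- nest (a point): point on the board's top under the middle of the plate's underside when the plate sits against all three pins: fixture (10, -25, 18) mm, axes as the fixture's. A flap of the big open carton overhangs the table 0.25 m up, beyond and to the right of world (0.55, 0.05) m: keep gripper and wrist clear of it
- end_pin (a point): top of the end pin, a dowel like the two back pins, at fixture (10, 24) mm: the seated plate's +y short edge touches it
- plate: loose aluminium plate lying flat on the board, 52 mm (its x) by 90 mm (its y), 14 mm thick, a hole near each corner, 0.12 to 0.24 kg. Origin at the middle of its underside. Seated, its axes agree with the fixture's: its +x long edge touches the two back pins, its +y short edge the end pin. It starts 7 to 20 mm short of the back pins, 10 to 26 mm short of the end pin, turned by up to 0.14 rad
- handle_plane (a point): pivot of the clamp's holding arm, at fixture (10, 58, 50) mm. Arm and handle swing in the fixture's y-z plane through it. The clamp's steel base and cheeks cover fixture y 45 to 123 mm, x -16 to 36 mm, up to z 74 mm
- handle_tip (a point): free end of the clamp's black handle grip, on its axis; the grip is a round bar 18 mm thick. Open, it stands up 0.175 m above the table and leans slightly to the plate. It swings towards fixture +y and down by 88 degrees; shut, it points to fixture +y, its tip 0.09 m above the table at fixture y about 0.18 m, rising 16 degrees outwards
- handle_neck (a point): point on the grip's axis 61 mm from handle_tip, nearer the pivot. Once tipped over, the handle falls on by its weight until the pad meets the plate about 20 degrees before the end; it then needs about 5 N pressed near the tip; 7 degrees before the end it passes centre and snaps onto its stop by itself. Let go earlier it does not clamp
- clamp_arm (a joint): angle of the clamp's holding arm: 0 = open (arm nearly upright, its end 0.13 m above the table, the pad pointing at the plate's side at fixture y 25 mm, 0.115 m high); about 1.41 rad = shut, arm level over the plate's middle line
- clamp_pad: rubber pad 17 mm across on the spindle at the arm's end, sprung by up to 7 mm. Origin at the middle of its face; when shut it presses on the plate 32 mm from the plate's +y edge
- tape_measure: bystander: yellow tape measure 36 x 84 x 70 mm standing in front of the clamp, on the robot's side of the board; origin at its underside
- screwdriver: bystander: red-handled screwdriver 218 mm long lying along the far side of the board; origin at its underside
- torch: bystander: black hand torch 145 mm long, 50 mm thick, lying to the right, near the big carton; origin at its underside
- screw_box: bystander: small carton of screws 61 x 100 x 46 mm on the table to the right of the board; origin at its underside

How it is judged:
By the outcome, as a careful person would: the job done as asked, in the order asked, and still so for the second after the job is handed in, with the robot touching nothing.
It also fails if it takes over 61 s, if anything falls off the work surface, if the arm or the gripper's body presses on something with over 40 N, if the wrist force passes 120 N, or if a joint passes its speed limit or range.

## Working session

There is one attempt and no reset: what is moved stays moved. The work goes in short steps, Python scripts to look and compute and a shell command to move; the robot and the scene stay as the last step left them, time stands still between calls to the robot, and variables do not carry over. Pictures are saved under pics/ and viewed, at most 10 in all, crops included, and the job is handed in when it is done.

```bash
mkdir -p pics; python3 - <<'E'
from station import ctrl
import cv2,numpy as np
o=ctrl.get_obs();print({k:np.round(v,3) for k,v in o.items()})
for n in("top","side"):
    c=ctrl.camera(n);cv2.imwrite(f"pics/{n}0.png",c["color"][:,:,::-1])
    print(n,c["intrinsics"],c["k1"],np.round(c["camera_from_world"],4))
E
```

```text
{'time_s': np.float64(0.0), 'qpos': array([-1.377,  0.3  ,  1.522, -0.   ,  1.321, -0.067]), 'joint_vel': array([ 0.001, -0.001,  0.001, -0.001,  0.001, -0.002]), 'tau': array([-3.0000e-03, -5.3181e+01, -3.5274e+01,  7.1000e-02,  2.4000e-02,
       -0.0000e+00]), 'ee_pos': array([ 0.142, -0.531,  0.205]), 'eef_rot': array([-3.14 , -0.   ,  0.261]), 'force': array([-0.643, -0.621, -0.767]), 'moment': array([-0.043,  0.035, -0.019]), 'grip_force': np.float64(0.0), 'grip_width': np.float64(0.094)}
top [[450.08651821   0.         322.58682653]
 [  0.         450.08651821 202.54123414]
 [  0.           0.           1.        ]] -0.053478285919728766 [[ 0.0971 -0.9952  0.0072 -0.0128]
 [-0.9717 -0.0964 -0.2157  0.555 ]
 [ 0.2154  0.0139 -0.9764  1.0625]
 [ 0.      0.      0.      1.    ]]
side [[381.35734975   0.         320.80159287]
 [  0.         381.35734975 197.06403908]
 [  0.           0.           1.        ]] -0.08740658136934196 [[-0.9961 -0.0876 -0.0026  0.5442]
 [-0.0506  0.5991 -0.7991  0.1057]
 [ 0.0716 -0.7959 -0.6012  0.9862]
 [ 0.      0.      0.      1.    ]]
```

View pics/top0.png

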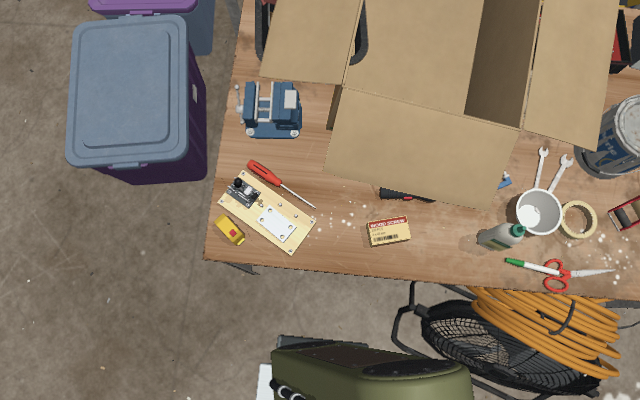

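View pics/side0.png

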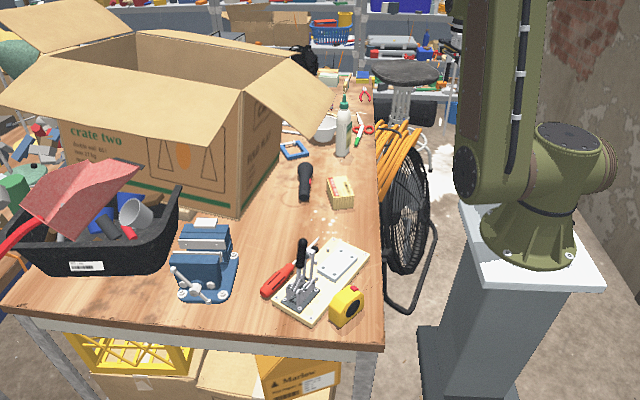

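The top view shows the board at about (267,212), the plate at (277,223), the clamp at (243,190), and the tape at (230,230). The side view shows the handle upright at about (302,250) and the plate at (338,262). I'll zoom in on both.

```bash
cat > h.py <<'E'
from station import ctrl
import cv2,numpy as np
def ray(c,px):
    K=c["intrinsics"];d=np.array([c["k1"],0,0,0.])
    # model: drawn = ray*(1+k1 r^2) = cv2 distortion
    u=cv2.undistortPoints(np.array(px,float).reshape(-1,1,2),K,d).reshape(-1,2)
    T=c["camera_from_world"];R=T[:3,:3]
    return -R.T@T[:3,3], np.c_[u,np.ones(len(u))]@R
def onplane(c,px,z):
    o,v=ray(c,px);return o+v*((z-o[2])/v[:,2])[:,None]
def tri(c1,p1,c2,p2):
    o1,v1=ray(c1,[p1]);o2,v2=ray(c2,[p2])
    A=np.c_[v1[0],-v2[0]];s=np.linalg.lstsq(A,o2-o1,rcond=None)[0]
    a=o1+v1[0]*s[0];b=o2+v2[0]*s[1];return (a+b)/2,np.linalg.norm(a-b)
def proj(c,P):
    T=c["camera_from_world"]
    return cv2.projectPoints(np.array(P,float).reshape(-1,1,3),cv2.Rodrigues(T[:3,:3])[0],T[:3,3],c["intrinsics"],np.array([c["k1"],0,0,0.]))[0].reshape(-1,2)
def crop(c,x,y,w,h,s,name):
    im=cv2.resize(c["color"][y:y+h,x:x+w,::-1],None,fx=s,fy=s,interpolation=cv2.INTER_CUBIC);cv2.imwrite(name,im)
def cams(): return ctrl.camera("top"),ctrl.camera("side")
E
python3 - <<'E'
from h import *
t,s=cams()
crop(t,205,150,120,110,5,"pics/tc.png");crop(s,255,225,130,110,5,"pics/sc.png")
E
```

```text
(no output)
```

View pics/tc.png

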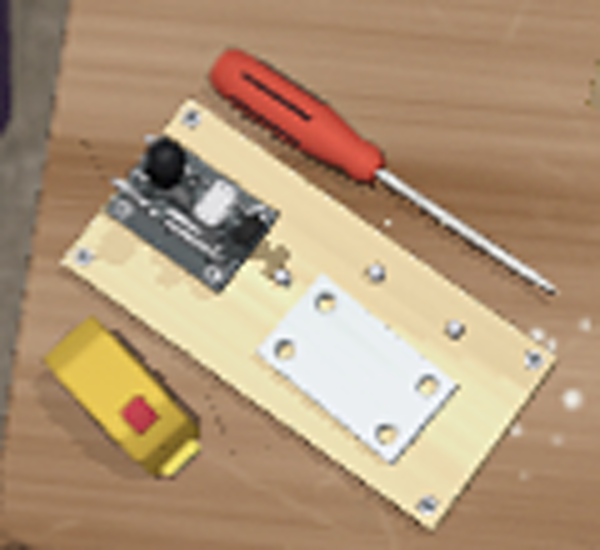

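View pics/sc.png

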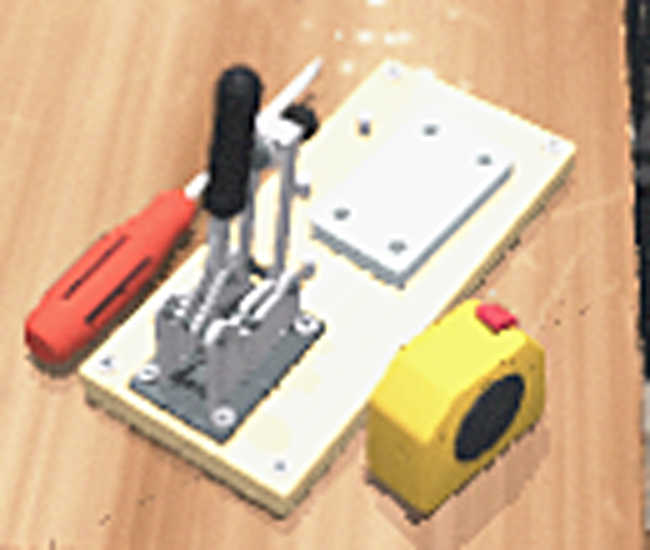

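The top crop shows the board corners at (190,98), (62,262), (432,530) and (556,360). The pin tops are at (376,270), (455,327) and (281,274), and the plate corners at (322,275), (258,352), (393,463) and (460,385). The side crop shows the handle tip at (240,68).

```bash
cat >> h.py <<'E'
def rigid(F,W):  # 2D W = R F + t
    F=np.array(F);W=np.array(W);f=F.mean(0);w=W.mean(0)
    a,b=F-f,W-w;th=np.arctan2((a[:,0]*b[:,1]-a[:,1]*b[:,0]).sum(),(a*b).sum())
    R=np.array([[np.cos(th),-np.sin(th)],[np.sin(th),np.cos(th)]]);t=w-R@f
    return th,t,b-a@R.T
PF=np.array([[26,45],[-26,45],[-26,-45],[26,-45]])/1000
E
cat > m.py <<'E'
from h import *
t,s=cams()
def P(p,z,c=t,x0=205,y0=150): return onplane(c,[((p[0]+.5)/5-.5+x0,(p[1]+.5)/5-.5+y0)],z)[0,:2]
F=np.array([[60,125],[-50,125],[-50,-115],[60,-115],[40,-14],[40,-64],[10,24]])/1000
px=[(190,98),(62,262),(432,530),(556,360),(376,270),(455,327),(281,274)]
W=[P(p,.018 if i<4 else .029) for i,p in enumerate(px)]
th,o,r=rigid(F,W);print("fix",th,o);print(np.round(r*1000,1))
Wp=[P(p,.032) for p in [(322,275),(258,352),(393,463),(460,385)]]
a,b,r=rigid(PF,Wp);print("plate",a,b);print(np.round(r*1000,1))
R=np.array([[np.cos(th),-np.sin(th)],[np.sin(th),np.cos(th)]])
print("plate in fix mm",(R.T@(b-o))*1000,"rel ang",a-th)
ps=[((u+.5)/5-.5+255,(v+.5)/5-.5+225) for u,v in [(388,60),(577,150),(285,515),(82,380)]]
Ws=[onplane(s,[p],.018)[0,:2] for p in ps]
a2,b2,r=rigid(F[[3,2,1,0]],Ws);print("side fix",a2,b2,np.round(r*1000,1))
ps=[((u+.5)/5-.5+255,(v+.5)/5-.5+225) for u,v in [(513,168),(402,284),(308,228)]]
Ws=[onplane(s,[p],.032)[0,:2] for p in ps]
a3,b3,r=rigid(PF[[2,1,0]],Ws);print("side plate in fix",a3-a2,R.T@(b3-b2)*1000,np.round(r*1000,1))
tip,e=tri(t,((165+.5)/5+204.5,(145+.5)/5+149.5),s,((240+.5)/5+254.5,(75+.5)/5+224.5));print("tip",tip,e,R.T@(tip[:2]-o)*1000)
E
python3 m.py
```

```text
fix -0.5240563902357617 [0.51844362 0.1830266 ]
[[-1.1 -0.4]
 [-0.3 -1.1]
 [ 0.8 -0.2]
 [-1.5  1.2]
 [ 0.9  0.1]
 [ 0.3 -0.2]
 [ 0.9  0.5]]
plate -0.5811161152389361 [0.49475932 0.15378869]
[[-0.2  0.7]
 [ 0.3 -0.3]
 [ 0.3  0.1]
 [-0.4 -0.5]]
plate in fix mm [ -5.87524157 -37.16561504] rel ang -0.057059725003174466
side fix -0.5132611992838813 [0.51680944 0.1903546 ] [[-0.5 -2.5]
 [ 0.6 -0.7]
 [ 1.2  3.9]
 [-1.3 -0.7]]
side plate in fix -0.06796709762328945 [ -6.85713657 -33.86733369] [[ 1.1  0.9]
 [-0.9 -0.2]
 [-0.2 -0.7]]
tip [0.56258229 0.23728348 0.17280195] 0.005007306262604075 [11.06516818 69.062246  ]
```

```bash
python3 -m pendant '[[[1.5,3.5,0],0.05],[[1.5,3.5,0],0.05],[[1.5,3.5,0],0.05],[[1.5,3.5,0],0.05],[[1.5,3.5,0],0.05],[[1.5,3.5,0],0.05],[[1.5,3.5,0],0.05],[[1.5,3.5,0],0.05],[[1.5,3.5,0],0.05],[[1.5,3.5,0],0.05],[[1.5,3.5,0],0.05],[[1.5,3.5,0],0.05],[[1.5,3.5,0],0.05],[[1.5,3.5,0],0.05],[[1.5,3.5,0],0.05],[[1.5,3.5,0],0.03],[[1.5,3.5,0],0],[[1.5,3.5,0],0],[[1.5,3.5,0],0],[[1.5,3.5,0],0]]' 0 5
```

```text
time_s: 1.97
ee_pos: [0.4421, 0.1707, 0.2054]
eef_rot: [3.141, -0.0, 1.041]
force: [1.2, -0.2, -0.2]
grip_width: 0.0006
grip_force: 0.0
```

```bash
python3 -m pendant '[[[1.3,0.8,-3],0],[[0,0,-3],0],[[0,0,-3],0],[[0,0,-3],0],[[0,0,-3],0],[[0,0,-2],0],[[0,0,-1],0],[[0,0,0],0],[[0,0,0],0]]'
python3 - <<'E'
from h import *
t,s=cams()
crop(t,205,150,120,110,5,"pics/tc1.png")
crop(s,255,225,130,110,4,"pics/sc1.png")
a=cv2.imread("pics/tc1.png");b=cv2.imread("pics/sc1.png")
a=cv2.resize(a,(380,348));b=cv2.resize(b,(411,348));cv2.imwrite("pics/c1.png",np.hstack([a,b]))
E
```

```text
time_s: 2.72
ee_pos: [0.4552, 0.1767, 0.0261]
eef_rot: [3.141, -0.0, 1.041]
force: [-0.4, -0.6, 0.2]
grip_width: 0.0007
grip_force: 0.0
```

View pics/c1.png

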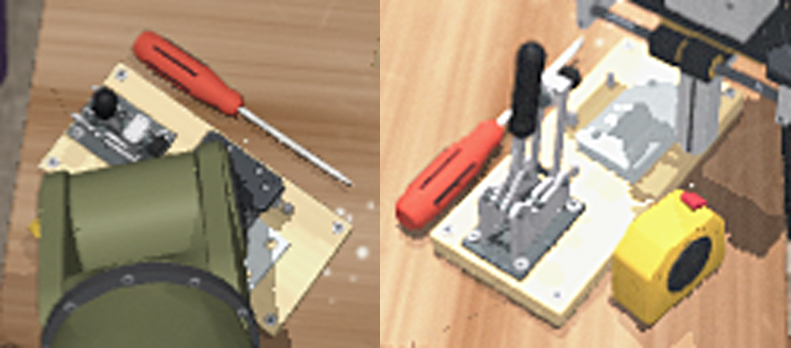

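The side view shows the closed fingers at about (700,110), on the board beside the plate's near long edge. Next I push along fixture +x.

```bash
python3 -m pendant '[[[0.26,-0.15,0],0],[[0.26,-0.15,0],0],[[0.26,-0.15,0],0],[[0.17,-0.1,0],0],[[0.17,-0.1,0],0],[[0.17,-0.1,0],0],[[0.17,-0.1,0],0],[[0,0,0],0]]'; python3 -m pendant '[[[0.087,-0.05,0],0],[[0.087,-0.05,0],0],[[0,0,0],0]]';python3 -m pendant '[[[0.087,-0.05,0],0],[[0.087,-0.05,0],0],[[0,0,0],0]]'
```

```text
time_s: 3.48
ee_pos: [0.4697, 0.1681, 0.0257]
eef_rot: [-3.142, -0.0, 1.041]
force: [-2.9, 0.5, 4.8]
grip_width: 0.0006
grip_force: 2.6
time_s: 3.73
ee_pos: [0.4713, 0.1672, 0.0257]
eef_rot: [-3.141, -0.0, 1.041]
force: [-3.9, 1.5, 5.4]
grip_width: 0.0005
grip_force: 3.1
time_s: 3.98
ee_pos: [0.473, 0.1662, 0.0257]
eef_rot: [-3.141, -0.0, 1.041]
force: [-2.9, 1.6, 6.4]
grip_width: 0.0009
grip_force: 3.1
```

```bash
python3 - <<'E'
from h import *
t,s=cams()
crop(s,300,215,90,75,8,"pics/sc2.png")
E
```

```text
(no output)
```

View pics/sc2.png

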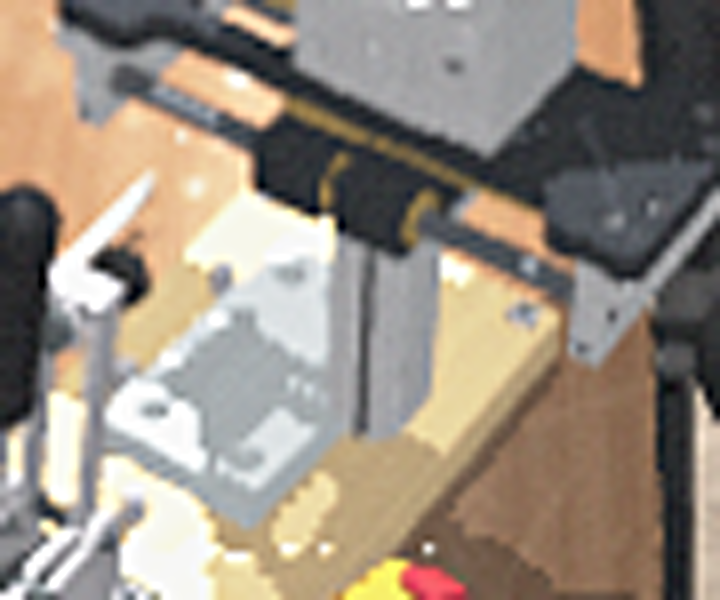

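The plate is flat. The fingers sit at its near edge, around (380,400), and the back pin at (220,280) is close to the far edge. I continue in small steps until the force shows contact.

```bash
for i in 1 2; do :; done; python3 -m pendant '[[[0.087,-0.05,0],0],[[0,0,0],0]]';python3 -m pendant '[[[0.087,-0.05,0],0],[[0,0,0],0]]';python3 -m pendant '[[[0.087,-0.05,0],0],[[0,0,0],0]]'
```

```text
time_s: 4.25
ee_pos: [0.4739, 0.1657, 0.0257]
eef_rot: [-3.141, -0.0, 1.041]
force: [-2.7, 1.9, 5.4]
grip_width: 0.0004
grip_force: 3.1
time_s: 4.42
ee_pos: [0.4747, 0.1652, 0.0257]
eef_rot: [-3.141, -0.0, 1.041]
force: [-3.7, 1.2, 5.4]
grip_width: 0.0005
grip_force: 3.1
time_s: 4.58
ee_pos: [0.4756, 0.1647, 0.0257]
eef_rot: [-3.141, -0.0, 1.041]
force: [-4.2, 2.1, 6.1]
grip_width: 0.0009
grip_force: 3.1
```

```bash
python3 -m pendant '[[[0.087,-0.05,0],0],[[0,0,0],0]]';python3 -m pendant '[[[0.087,-0.05,0],0],[[0,0,0],0]]';python3 -m pendant '[[[0.05,-0.03,0],0],[[0,0,0],0]]'
```

```text
time_s: 4.75
ee_pos: [0.4765, 0.1642, 0.0257]
eef_rot: [-3.141, -0.0, 1.041]
force: [-3.1, 1.3, 4.9]
grip_width: 0.0004
grip_force: 3.1
time_s: 4.92
ee_pos: [0.4773, 0.1637, 0.0257]
eef_rot: [-3.141, -0.0, 1.041]
force: [-2.2, 0.9, 5.6]
grip_width: 0.0008
grip_force: 3.1
time_s: 5.08
ee_pos: [0.4776, 0.1635, 0.0257]
eef_rot: [-3.141, -0.0, 1.041]
force: [-4.9, 3.1, 5.3]
grip_width: 0.0003
grip_force: 4.1
```

```bash
python3 -m pendant '[[[0.05,-0.03,0],0],[[0,0,0],0]]';python3 -m pendant '[[[0.05,-0.03,0],0],[[0,0,0],0]]';python3 -m pendant '[[[0.05,-0.03,0],0],[[0,0,0],0]]'
```

```text
time_s: 5.25
ee_pos: [0.4778, 0.1633, 0.0257]
eef_rot: [-3.14, 0.0, 1.041]
force: [-7.6, 3.7, 6.8]
grip_width: 0.0006
grip_force: 5.7
time_s: 5.42
ee_pos: [0.4779, 0.1632, 0.0256]
eef_rot: [-3.139, 0.001, 1.041]
force: [-10.4, 6.4, 10.1]
grip_width: 0.0003
grip_force: 7.3
time_s: 5.58
ee_pos: [0.478, 0.163, 0.0256]
eef_rot: [-3.139, 0.001, 1.041]
force: [-13.7, 6.6, 10.8]
grip_width: 0.0001
grip_force: 9.0
```

Seated on the back pins. I back off, rise, turn so the body stays clear of the flap, and go to the −y end.

```bash
python3 -m pendant '[[[-0.65,0.37,0],0],[[-0.65,0.37,0],0],[[0,0,1.5],0],[[0,0,3],0],[[0.1,-0.7,0],-0.12],[[0.1,-0.7,0],-0.12],[[0.1,-0.7,0],-0.12],[[0.1,-0.7,0],-0.12],[[0.1,-0.7,0],-0.12],[[0.1,-0.7,0],-0.12],[[0.1,-0.7,0],-0.12],[[0.1,-0.7,0],-0.12],[[0.1,-0.7,0],-0.12],[[0.1,-0.7,0],-0.12],[[0,-0.6,0],-0.12],[[0,-0.6,0],-0.12],[[0,0,0],-0.12],[[0,0,0],0]]'
python3 - <<'E'
from h import *
t,s=cams()
crop(t,205,150,120,110,5,"pics/tc3.png");crop(s,300,215,90,75,6,"pics/sc3.png")
print(ctrl.get_obs()["ee_pos"])
a=cv2.imread("pics/tc3.png");b=cv2.imread("pics/sc3.png")
cv2.imwrite("pics/c3.png",np.hstack([cv2.resize(a,(400,367)),cv2.resize(b,(400,333)).copy() if 0 else cv2.copyMakeBorder(cv2.resize(b,(400,333)),0,34,0,0,0)]))
E
```

```text
time_s: 7.08
ee_pos: [0.476, 0.0876, 0.0704]
eef_rot: [3.141, -0.0, -0.525]
force: [-0.2, -0.2, 1.2]
grip_width: 0.0004
grip_force: 0.0
[0.47608678 0.08793729 0.0703959 ]
```

View pics/c3.png

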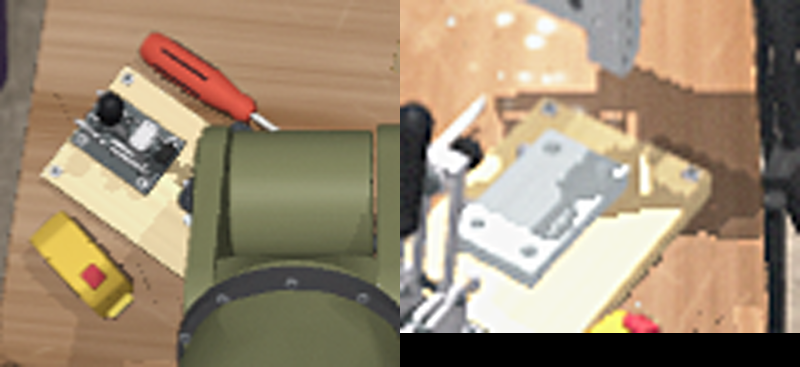

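The plate is flat, and its near corner is at (530,280) in the right half. The fingers are above the board beyond the −y edge. I descend and push along +y.

```bash
python3 -m pendant '[[[0,0,-2],0],[[0,0,-2],0],[[0,0,-0.4],0],[[0,0,0],0],[[0,0,0],0]]'; python3 -m pendant '[[[0.15,0.26,0],0],[[0.15,0.26,0],0],[[0.15,0.26,0],0],[[0.1,0.173,0],0],[[0.1,0.173,0],0],[[0.1,0.173,0],0],[[0,0,0],0]]'; python3 -m pendant '[[[0.1,0.173,0],0],[[0,0,0],0]]'; python3 -m pendant '[[[0.05,0.087,0],0],[[0,0,0],0]]';python3 -m pendant '[[[0.05,0.087,0],0],[[0,0,0],0]]'
```

```text
time_s: 7.6
ee_pos: [0.4765, 0.088, 0.027]
eef_rot: [-3.141, -0.0, -0.517]
force: [1.2, -0.4, 1.3]
grip_width: 0.0005
grip_force: 0.0
time_s: 8.18
ee_pos: [0.4839, 0.1011, 0.0265]
eef_rot: [-3.141, -0.0, -0.519]
force: [0.2, 0.3, 0.4]
grip_width: 0.0002
grip_force: 0.0
time_s: 8.35
ee_pos: [0.4848, 0.1027, 0.0264]
eef_rot: [3.141, 0.0, -0.519]
force: [0.6, 0.4, 0.1]
grip_width: 0.0001
grip_force: 0.2
time_s: 8.52
ee_pos: [0.4852, 0.1034, 0.0264]
eef_rot: [3.141, 0.0, -0.519]
force: [0.4, -0.8, 0.2]
grip_width: 0.0007
grip_force: 0.4
time_s: 8.68
ee_pos: [0.4857, 0.1043, 0.0264]
eef_rot: [3.142, 0.0, -0.519]
force: [-0.5, -0.9, -0.2]
grip_width: 0.0005
grip_force: 0.5
```

```bash
python3 -m pendant '[[[0.05,0.087,0],0],[[0,0,0],0]]'; python3 -m pendant '[[[0.05,0.087,0],0],[[0,0,0],0]]'; python3 -m pendant '[[[0.05,0.087,0],0],[[0,0,0],0]]'
```

```text
time_s: 8.85
ee_pos: [0.4863, 0.1052, 0.0264]
eef_rot: [-3.142, 0.0, -0.519]
force: [0.1, -0.7, 0.6]
grip_width: 0.0006
grip_force: 0.4
time_s: 9.02
ee_pos: [0.4868, 0.1061, 0.0265]
eef_rot: [-3.141, -0.0, -0.519]
force: [-0.2, -0.3, 0.1]
grip_width: 0.0003
grip_force: 0.4
time_s: 9.18
ee_pos: [0.4873, 0.107, 0.0265]
eef_rot: [-3.142, -0.0, -0.519]
force: [-0.6, -0.2, -0.3]
grip_width: 0.0004
grip_force: 0.4
```

```bash
python3 -m pendant '[[[0.05,0.087,0],0],[[0,0,0],0]]'; python3 -m pendant '[[[0.05,0.087,0],0],[[0,0,0],0]]'; python3 -m pendant '[[[0.05,0.087,0],0],[[0,0,0],0]]'; python3 - <<'E'
from h import *
t,s=cams()
crop(s,300,215,90,75,8,"pics/sc4.png")
E
```

```text
time_s: 9.35
ee_pos: [0.4878, 0.1079, 0.0265]
eef_rot: [-3.142, -0.0, -0.519]
force: [-0.7, -1.0, 1.2]
grip_width: 0.0008
grip_force: 0.4
time_s: 9.52
ee_pos: [0.4883, 0.1087, 0.0265]
eef_rot: [-3.142, -0.0, -0.519]
force: [-0.5, -0.5, 0.4]
grip_width: 0.0001
grip_force: 0.4
time_s: 9.68
ee_pos: [0.4888, 0.1096, 0.0264]
eef_rot: [-3.142, -0.0, -0.519]
force: [0.2, -1.6, 0.6]
grip_width: 0.0007
grip_force: 0.4
```

View pics/sc4.png

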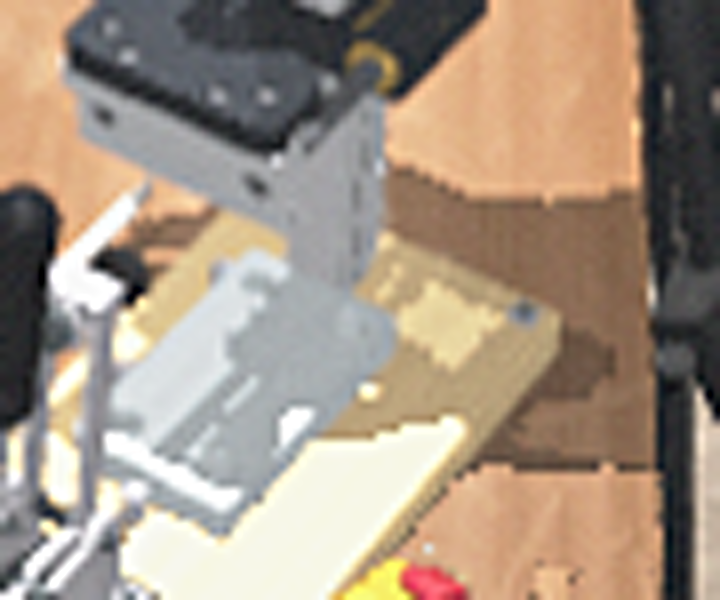

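The plate is flat, the fingers are at its −y edge at about (330,280), and there's still a gap to go. I continue.

```bash
python3 -m pendant '[[[0.05,0.087,0],0],[[0,0,0],0]]'; python3 -m pendant '[[[0.05,0.087,0],0],[[0,0,0],0]]'; python3 -m pendant '[[[0.05,0.087,0],0],[[0,0,0],0]]'
```

```text
time_s: 9.95
ee_pos: [0.4893, 0.1104, 0.0265]
eef_rot: [-3.142, -0.0, -0.519]
force: [-0.1, -0.6, -0.4]
grip_width: 0.0004
grip_force: 0.4
time_s: 10.12
ee_pos: [0.4898, 0.1113, 0.0264]
eef_rot: [-3.142, -0.0, -0.519]
force: [-0.5, -1.3, 0.3]
grip_width: 0.0006
grip_force: 0.4
time_s: 10.28
ee_pos: [0.4903, 0.1121, 0.0264]
eef_rot: [3.141, 0.0, -0.519]
force: [-0.0, -1.0, 0.9]
grip_width: 0.0001
grip_force: 0.8
```

```bash
python3 -m pendant '[[[0.05,0.087,0],0],[[0,0,0],0]]'; python3 -m pendant '[[[0.05,0.087,0],0],[[0,0,0],0]]'; python3 -m pendant '[[[0.05,0.087,0],0],[[0,0,0],0]]'
```

```text
time_s: 10.45
ee_pos: [0.4904, 0.1125, 0.0263]
eef_rot: [3.14, 0.001, -0.519]
force: [-3.2, -6.1, 2.7]
grip_width: 0.0006
grip_force: 3.2
time_s: 10.62
ee_pos: [0.4905, 0.1128, 0.0262]
eef_rot: [3.139, 0.001, -0.519]
force: [-5.9, -11.6, 5.7]
grip_width: 0.0006
grip_force: 6.2
time_s: 10.78
ee_pos: [0.4905, 0.1131, 0.0262]
eef_rot: [3.137, 0.002, -0.519]
force: [-8.3, -17.6, 7.2]
grip_width: 0.0004
grip_force: 9.9
```

Now against the end pin. I return to the long edge and press +x again so all three pins touch.

```bash
python3 -m pendant '[[[-0.3,-0.52,0],0],[[-0.3,-0.52,0],0],[[0,0,2],0],[[0,0,2.4],0],[[-0.15,0.52,0],0.12],[[-0.15,0.52,0],0.12],[[-0.15,0.52,0],0.12],[[-0.15,0.52,0],0.12],[[-0.15,0.52,0],0.12],[[-0.15,0.52,0],0.12],[[-0.15,0.52,0],0.12],[[-0.15,0.52,0],0.12],[[-0.15,0.52,0],0.12],[[-0.15,0.52,0],0.12],[[-0.15,0.52,0],0.12],[[-0.15,0.52,0],0.12],[[-0.15,0.52,0],0.12],[[0,0,0],0]]'
python3 -m pendant '[[[0,0,-2],0],[[0,0,-2],0],[[0,0,-0.4],0],[[0,0,0],0],[[0,0,0],0]]'
```

```text
time_s: 12.28
ee_pos: [0.4661, 0.1725, 0.0705]
eef_rot: [3.142, -0.001, 1.047]
force: [0.1, 0.5, 0.3]
grip_width: 0.0005
grip_force: 0.0
time_s: 12.7
ee_pos: [0.4666, 0.1718, 0.0271]
eef_rot: [3.141, -0.0, 1.039]
force: [1.0, 0.1, 0.1]
grip_width: 0.0009
grip_force: 0.0
```

```bash
python3 -m pendant '[[[0.26,-0.15,0],0],[[0.26,-0.15,0],0],[[0.26,-0.15,0],0],[[0.17,-0.1,0],0],[[0,0,0],0]]'; python3 -m pendant '[[[0.087,-0.05,0],0],[[0,0,0],0]]';python3 -m pendant '[[[0.087,-0.05,0],0],[[0,0,0],0]]';python3 -m pendant '[[[0.05,-0.03,0],0],[[0,0,0],0]]'
```

```text
time_s: 13.12
ee_pos: [0.4762, 0.1662, 0.0267]
eef_rot: [3.141, -0.0, 1.04]
force: [0.1, -0.7, 0.3]
grip_width: 0.0006
grip_force: 0.0
time_s: 13.28
ee_pos: [0.4767, 0.1658, 0.0265]
eef_rot: [3.142, -0.0, 1.041]
force: [0.1, 0.1, 0.6]
grip_width: 0.0004
grip_force: 0.0
time_s: 13.45
ee_pos: [0.4775, 0.1654, 0.0264]
eef_rot: [-3.142, -0.0, 1.041]
force: [0.4, -0.1, 0.1]
grip_width: 0.0006
grip_force: 0.0
time_s: 13.62
ee_pos: [0.478, 0.1651, 0.0264]
eef_rot: [-3.142, 0.0, 1.041]
force: [0.1, 0.4, 0.2]
grip_width: 0.0004
grip_force: 0.0
```

```bash
python3 -m pendant '[[[0.05,-0.03,0],0],[[0,0,0],0]]'; python3 -m pendant '[[[0.05,-0.03,0],0],[[0,0,0],0]]';python3 -m pendant '[[[0.05,-0.03,0],0],[[0,0,0],0]]';python3 -m pendant '[[[0.05,-0.03,0],0],[[0,0,0],0]]'
```

```text
time_s: 13.78
ee_pos: [0.4784, 0.1648, 0.0264]
eef_rot: [-3.141, 0.0, 1.041]
force: [-1.0, -0.1, 0.7]
grip_width: 0.0005
grip_force: 0.5
time_s: 13.95
ee_pos: [0.4788, 0.1644, 0.0264]
eef_rot: [-3.141, 0.0, 1.041]
force: [-2.6, 0.6, 1.2]
grip_width: 0.0009
grip_force: 0.8
time_s: 14.12
ee_pos: [0.4792, 0.1642, 0.0263]
eef_rot: [-3.141, 0.0, 1.041]
force: [-3.5, 0.5, 1.3]
grip_width: 0.0006
grip_force: 1.9
time_s: 14.28
ee_pos: [0.4794, 0.1641, 0.0263]
eef_rot: [-3.14, 0.001, 1.041]
force: [-6.8, 3.0, 2.1]
grip_width: 0.0005
grip_force: 3.3
```

```bash
python3 -m pendant '[[[0.05,-0.03,0],0],[[0.05,-0.03,0],0],[[0,0,0],0]]'; python3 -m pendant '[[[-0.65,0.37,0],0],[[-0.65,0.37,0],0],[[-0.65,0.37,0],0],[[0,0,4],0],[[0,0,4],0],[[-1.5,-3,2],0],[[-1.5,-3,2],0],[[-1.5,-3,0],0],[[-1,-3,0],0],[[0,-3,0],0],[[0,-3,0],0],[[0,-2,0],0],[[0,0,0],0]]'
cat > m2.py <<'E'
from h import *
import sys
t,s=cams()
crop(t,205,150,120,110,5,"pics/tc%s.png"%sys.argv[1]);crop(s,300,215,90,75,8,"pics/sc%s.png"%sys.argv[1])
E
python3 m2.py 5
```

```text
time_s: 14.53
ee_pos: [0.4796, 0.164, 0.0262]
eef_rot: [-3.138, 0.001, 1.041]
force: [-11.0, 7.3, 5.8]
grip_width: 0.0005
grip_force: 6.7
time_s: 15.62
ee_pos: [0.4063, -0.028, 0.1466]
eef_rot: [3.14, 0.0, 1.038]
force: [0.4, 1.3, 0.2]
grip_width: 0.0003
grip_force: 0.0
```

View pics/tc5.png

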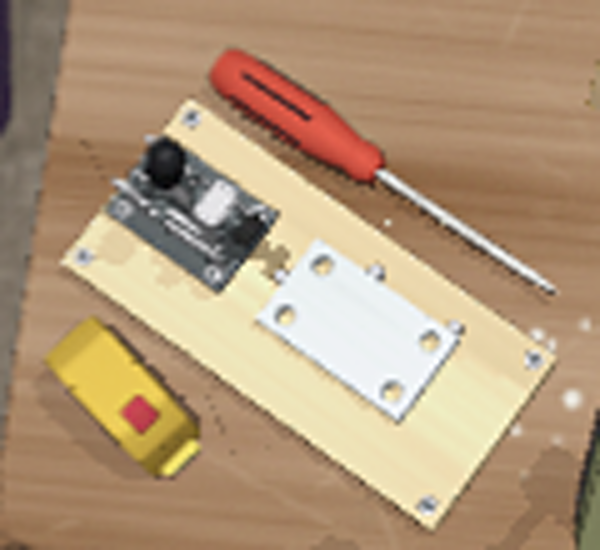

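The plate's corners are now at about (320,240), (258,318), (400,422) and (462,340), and it visibly touches the pins at (376,270), (455,327) and (281,274). I'll check the fit numerically.

```bash
python3 - <<'E'
from h import *
t=ctrl.camera("top");im=t["color"].astype(int)
def mask():
    hsv=cv2.cvtColor(t["color"],cv2.COLOR_RGB2HSV)
    m=((hsv[...,1]<40)&(hsv[...,2]>200)).astype(np.uint8)
    m[:195]=0;m[240:]=0;m[:,:254]=0;m[:,300:]=0
    return m
m=mask();n,l,st,_=cv2.connectedComponentsWithStats(m);k=1+st[1:,4].argmax()
cs,_=cv2.findContours((l==k).astype(np.uint8),cv2.RETR_EXTERNAL,cv2.CHAIN_APPROX_NONE)
p=onplane(t,cs[0].reshape(-1,2),.032)[:,:2]*1000
(c,wh,a)=cv2.minAreaRect(p.astype(np.float32));print(c,wh,a)
th=-.524;o=np.array([.51844,.18303])
R=np.array([[np.cos(th),-np.sin(th)],[np.sin(th),np.cos(th)]])
print("rect centre in fixture",R.T@(np.array(c)/1000-o)*1000)
P=lambda q:onplane(t,[((q[0]+.5)/5+204.5,(q[1]+.5)/5+149.5)],.032)[0,:2]
a,b,r=rigid(PF,[P(q) for q in [(320,240),(258,318),(400,422),(462,340)]])
print("corners",a-th,R.T@(b-o)*1000,np.round(r*1e3,1))
E
```

```text
(519.31640625, 157.9708251953125) (95.58212280273438, 57.43369674682617) 60.87541580200195
rect centre in fixture [ 13.29710792 -21.25834544]
corners -0.0046778566624351425 [ 10.64033961 -25.91108812] [[-0.7  0.1]
 [ 0.6  0.4]
 [ 0.1 -0.1]
 [ 0.  -0.4]]
```

The fit is good: 0.6 mm and 0.9 mm off the nominal seat, 0.005 rad. I add one light press at the −y end to confirm the end pin.

```bash
python3 -m pendant '[[[0.58,0.97,-0.59],-0.12],[[0.58,0.97,-0.59],-0.12],[[0.58,0.97,-0.59],-0.12],[[0.58,0.97,-0.59],-0.12],[[0.58,0.97,-0.59],-0.12],[[0.58,0.97,-0.59],-0.12],[[0.58,0.97,-0.59],-0.12],[[0.58,0.97,-0.59],-0.12],[[0.58,0.97,-0.59],-0.12],[[0.58,0.97,-0.59],-0.12],[[0.58,0.97,-0.59],-0.12],[[0.58,0.97,-0.59],-0.12],[[0.58,0.97,-0.59],-0.12],[[0,0,-2],0],[[0,0,-2.4],0],[[0,0,0],0],[[0,0,0],0]]'
```

```text
time_s: 17.18
ee_pos: [0.4811, 0.1014, 0.0254]
eef_rot: [3.14, 0.002, -0.518]
force: [0.2, 0.3, -0.0]
grip_width: 0.0006
grip_force: 0.0
```

```bash
python3 -m pendant '[[[0.28,0.18,0],0],[[0.15,0.26,0],0],[[0.15,0.26,0],0],[[0.1,0.173,0],0],[[0,0,0],0]]'; python3 -m pendant '[[[0.05,0.087,0],0],[[0,0,0],0]]';python3 -m pendant '[[[0.05,0.087,0],0],[[0,0,0],0]]'
```

```text
time_s: 17.6
ee_pos: [0.4891, 0.1097, 0.0263]
eef_rot: [-3.141, -0.001, -0.519]
force: [-0.5, 0.3, -0.7]
grip_width: 0.0002
grip_force: 0.0
time_s: 17.77
ee_pos: [0.4893, 0.1102, 0.0259]
eef_rot: [-3.141, -0.0, -0.519]
force: [-1.0, -0.2, -0.4]
grip_width: 0.0005
grip_force: 0.0
time_s: 17.93
ee_pos: [0.4897, 0.111, 0.0258]
eef_rot: [-3.142, -0.0, -0.519]
force: [-0.2, -0.5, -0.0]
grip_width: 0.0007
grip_force: 0.0
```

```bash
python3 -m pendant '[[[0.05,0.087,0],0],[[0,0,0],0]]';python3 -m pendant '[[[0.03,0.05,0],0],[[0,0,0],0]]';python3 -m pendant '[[[0.03,0.05,0],0],[[0,0,0],0]]'
```

```text
time_s: 18.1
ee_pos: [0.49, 0.1116, 0.0257]
eef_rot: [3.141, 0.0, -0.519]
force: [-1.8, -2.3, 0.9]
grip_width: 0.0006
grip_force: 1.5
time_s: 18.27
ee_pos: [0.4901, 0.1118, 0.0256]
eef_rot: [3.14, 0.001, -0.519]
force: [-2.7, -5.8, 2.1]
grip_width: 0.0005
grip_force: 3.1
time_s: 18.43
ee_pos: [0.4901, 0.112, 0.0255]
eef_rot: [3.139, 0.001, -0.519]
force: [-3.6, -9.7, 3.7]
grip_width: 0.0003
grip_force: 4.8
```

The end pin is confirmed: stiff contact at the same place. Now I rise, turn, and go to the plate side of the handle, above the arm.

```bash
python3 -m pendant '[[[-0.3,-0.52,0],0],[[-0.3,-0.52,0],0],[[0,0,3.5],0],[[0,0,3.5],0],[[0,0,3.5],0],[[0,0,3.5],0],[[0,0,3.5],0],[[0.48,0.85,0],0.12],[[0.48,0.85,0],0.12],[[0.48,0.85,0],0.12],[[0.48,0.85,0],0.12],[[0.48,0.85,0],0.12],[[0.48,0.85,0],0.12],[[0.48,0.85,0],0.12],[[0.48,0.85,0],0.12],[[0.48,0.85,0],0.12],[[0.48,0.85,0],0.12],[[0.48,0.85,0],0.12],[[0.48,0.85,0],0.12],[[0.48,0.85,0],0.12]]'; python3 -m pendant '[[[0,0,-2],0.0],[[0,0,-1.5],0],[[0,0,-0.5],0],[[0,0,0],0]]'
python3 - <<'E'
from h import *
s=ctrl.camera("side");crop(s,250,190,130,110,5,"pics/sc6.png")
E
```

```text
time_s: 20.1
ee_pos: [0.5473, 0.2131, 0.2006]
eef_rot: [-3.141, -0.0, 1.047]
force: [-0.1, 0.5, 0.0]
grip_width: 0.0004
grip_force: 0.0
time_s: 20.43
ee_pos: [0.5466, 0.2126, 0.1596]
eef_rot: [-3.14, 0.001, 1.041]
force: [0.5, 0.4, 0.5]
grip_width: 0.0006
grip_force: 0.0
```

View pics/sc6.png

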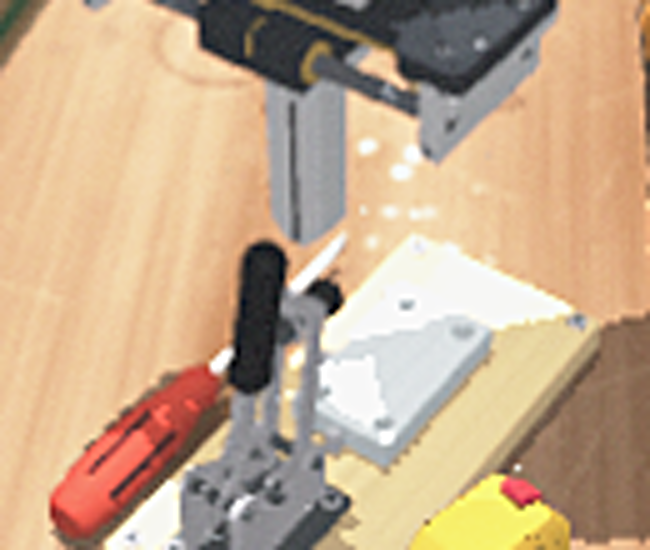

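The side view shows the fingertips at about (305,230), just behind the handle tip at (265,245), with the plate still seated. I'll check the alignment with the handle plane.

```bash
python3 - <<'E'
from h import *
t,s=cams();o=ctrl.get_obs();e=o["ee_pos"];print(e)
S=lambda P:np.round((proj(s,P)-[250,190])*5,0)
print("tcp px",S([e]),"+y 20mm, 30mm",S([e+[.01,.0173,0],e+[.015,.026,0]]),"tip",S([[.5626,.2373,.175]]))
# handle axis: tip end and lower end in side image, on candidate vertical plane through fixture x=10
th=-.524;R=np.array([[np.cos(th),-np.sin(th)],[np.sin(th),np.cos(th)]]);O=np.array([.51844,.18303])
print("tcp fix",R.T@(e[:2]-O)*1e3)
n=R[:,0]
for q in [(265,245),(252,380)]:
    c,v=ray(s,[((q[0]+.5)/5+249.5,(q[1]+.5)/5+189.5)]);v=v[0]
    k=(n@O+.010-n@c[:2])/(n@v[:2]);p=c+k*v;print(q,(R.T@(p[:2]-O))*1e3,p[2])
E
```

```text
[0.54756231 0.21292455 0.16185075]
tcp px [[303. 227.]] +y 20mm, 30mm [[273. 255.]
 [257. 270.]] tip [[257. 242.]]
tcp fix [10.2571573  40.45471619]
(265, 245) [10.        66.4830925] 0.1730796645569762
(252, 380) [10.         78.61635909] 0.10804938075784576
```

Well aligned: TCP x is 10.3 mm against the 10 mm plane. I lower 1 cm and push along +y.

```bash
python3 -m pendant '[[[0,0,-1],0],[[0.15,0.26,0],0],[[0.15,0.26,0],0],[[0.15,0.26,0],0],[[0.15,0.26,0],0],[[0.15,0.26,0],0],[[0.15,0.26,0],0],[[0.15,0.26,0],0],[[0.15,0.26,0],0]]'; python3 -m pendant '[[[0.2,0.35,0],0],[[0.2,0.35,0],0],[[0.2,0.35,0],0],[[0.2,0.35,0],0],[[0.2,0.35,0],0]]';  python3 -m pendant '[[[0.2,0.35,0],0],[[0.2,0.35,0],0],[[0.2,0.35,0],0],[[0.2,0.35,0],0],[[0.2,0.35,0],0],[[0,0,0],0]]'
python3 - <<'E'
from h import *
s=ctrl.camera("side");crop(s,250,190,130,110,5,"pics/sc7.png")
E
```

```text
time_s: 21.33
ee_pos: [0.5593, 0.2341, 0.1508]
eef_rot: [3.142, -0.0, 1.041]
force: [-0.9, -2.1, 0.4]
grip_width: 0.0004
grip_force: 0.6
time_s: 21.75
ee_pos: [0.5694, 0.2516, 0.1507]
eef_rot: [-3.142, -0.0, 1.041]
force: [-1.3, -1.7, 1.6]
grip_width: 0.0002
grip_force: 0.6
time_s: 22.25
ee_pos: [0.5794, 0.2694, 0.1506]
eef_rot: [-3.142, -0.0, 1.041]
force: [-0.4, 0.3, -1.0]
grip_width: 0.0001
grip_force: 0.0
```

View pics/sc7.png

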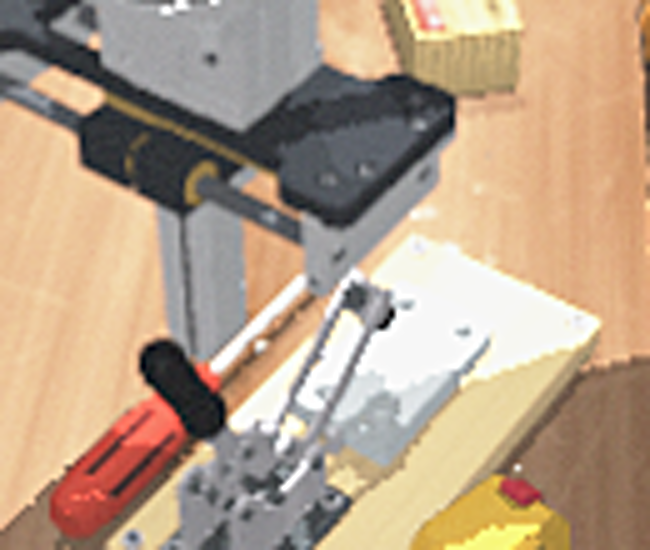

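The handle has tipped over, with its tip at (155,355), and it's falling. The arm is coming down towards the plate. That was one picture over the viewing limit, so from here I use force and numbers only. I move over the grip near its tip.

```bash
python3 -m pendant '[[[0.35,0.6,0],0],[[0.35,0.6,0],0],[[0.35,0.6,0],0],[[0.35,0.6,0],0],[[0.35,0.6,0],0],[[0.35,0.6,0],0],[[0.35,0.6,0],0],[[0.35,0.6,0],0],[[0,0,0],0],[[0,0,0],0]]';python3 -m pendant '[[[0,0,-0.5],0],[[0,0,-0.5],0],[[0,0,-0.4],0],[[0,0,0],0]]';python3 -m pendant '[[[0,0,-0.3],0],[[0,0,-0.3],0],[[0,0,0],0]]'
```

```text
time_s: 23.13
ee_pos: [0.6072, 0.317, 0.1505]
eef_rot: [-3.141, 0.0, 1.041]
force: [-0.4, -0.7, -0.4]
grip_width: 0.0005
grip_force: 0.0
time_s: 23.47
ee_pos: [0.6067, 0.3163, 0.1354]
eef_rot: [-3.141, 0.002, 1.041]
force: [0.3, 0.6, -0.3]
grip_width: 0.0007
grip_force: 0.0
time_s: 23.72
ee_pos: [0.607, 0.3166, 0.1302]
eef_rot: [-3.141, 0.0, 1.041]
force: [-1.4, -0.8, 1.7]
grip_width: 0.0002
grip_force: 0.4
```

Contact at z 0.130, as predicted. I press on downward.

```bash
python3 -m pendant '[[[0,0,-0.3],0],[[0,0,-0.3],0],[[0,0,-0.3],0],[[0,0,0],0]]';python3 -m pendant '[[[0,0,-0.3],0],[[0,0,-0.3],0],[[0,0,-0.3],0],[[0,0,0],0]]';python3 -m pendant '[[[0,0,-0.3],0],[[0,0,-0.3],0],[[0,0,0],0]]'
```

```text
time_s: 24.05
ee_pos: [0.6069, 0.3166, 0.121]
eef_rot: [-3.141, 0.001, 1.041]
force: [0.5, -1.2, 1.8]
grip_width: 0.0005
grip_force: 0.7
time_s: 24.38
ee_pos: [0.6067, 0.3165, 0.1115]
eef_rot: [-3.141, 0.002, 1.041]
force: [-0.2, -0.1, -0.2]
grip_width: 0.0005
grip_force: 0.0
time_s: 24.63
ee_pos: [0.6069, 0.3165, 0.1058]
eef_rot: [-3.141, 0.001, 1.041]
force: [0.3, 0.4, 0.1]
grip_width: 0.0005
grip_force: 0.0
```

```bash
python3 -m pendant '[[[0,0,-0.3],0],[[0,0,-0.3],0],[[0,0,0],0]]';python3 -m pendant '[[[0,0,-0.2],0],[[0,0,0],0]]';python3 -m pendant '[[[0,0,-0.1],0],[[0,0,0],0]]'
```

```text
time_s: 24.88
ee_pos: [0.6069, 0.3166, 0.0999]
eef_rot: [-3.141, 0.001, 1.041]
force: [-0.4, -0.0, -0.5]
grip_width: 0.0006
grip_force: 0.0
time_s: 25.05
ee_pos: [0.6071, 0.3167, 0.0984]
eef_rot: [-3.141, 0.0, 1.041]
force: [-1.2, 0.7, -0.2]
grip_width: 0.0006
grip_force: 0.0
time_s: 25.22
ee_pos: [0.6072, 0.3167, 0.0976]
eef_rot: [-3.142, 0.0, 1.041]
force: [-0.4, 0.5, 0.6]
grip_width: 0.0003
grip_force: 0.0
```

```bash
python3 -m pendant '[[[0,0,-0.2],0],[[0,0,0],0]]';python3 -m pendant '[[[0,0,-0.2],0],[[0,0,0],0]]';python3 -m pendant '[[[0,0,-0.2],0],[[0,0,0],0]]'
```

```text
time_s: 25.38
ee_pos: [0.6071, 0.3167, 0.0954]
eef_rot: [-3.141, 0.0, 1.041]
force: [-0.4, -0.3, 0.1]
grip_width: 0.0006
grip_force: 0.0
time_s: 25.55
ee_pos: [0.6073, 0.3169, 0.0938]
eef_rot: [3.141, -0.001, 1.041]
force: [0.1, -0.5, 3.4]
grip_width: 0.0006
grip_force: 1.6
time_s: 25.72
ee_pos: [0.6076, 0.3172, 0.0925]
eef_rot: [3.141, -0.002, 1.041]
force: [-1.1, 1.0, 7.7]
grip_width: 0.0005
grip_force: 3.9
```

Stiff stop at the predicted shut height, so the clamp snapped. I retreat and check numerically.

```bash
python3 -m pendant '[[[0,0,3],0],[[0,0,4],0],[[0,0,4],0],[[0,0,1],0],[[-2.5,-2.5,0],0],[[-2.5,-2.5,0],0],[[-2.5,-3,0],0],[[-2.5,-3,0],0],[[-2.5,-3,0],0],[[-2.5,-3,0],0],[[-2,-3.5,0],0],[[-2,-3.5,0],0],[[0,-3.5,0],0],[[0,-3.5,0],0],[[0,-3.5,0],0],[[0,-3.5,0],0],[[0,0,0],0]]'
python3 - <<'E'
from h import *
t,s=cams()
th=-.524;R=np.array([[np.cos(th),-np.sin(th)],[np.sin(th),np.cos(th)]]);O=np.array([.51844,.18303])
W=lambda x,y,z:np.r_[R@np.array([x,y])/1e3+O,z/1e3]
for n,c in(("top",t),("side",s)):
    m=(c["color"].max(2)<60).astype(np.uint8)
    pr=proj(c,[W(10,180,90),W(10,122,74),W(10,168,123)]);print(n,"expected tip/neck, unsnapped tip",np.round(pr,1).tolist())
    k,l,st,ce=cv2.connectedComponentsWithStats(m)
    for i in range(1,k):
        if st[i,4]>25 and np.hypot(*(ce[i]-pr[0]))<35:
            cnt=cv2.findContours((l==i).astype(np.uint8),0,2)[0][0]
            print(st[i],np.round(ce[i],1),np.round(cv2.boxPoints(cv2.minAreaRect(cnt)),1).tolist())
# plate corners
g=t["color"];hsv=cv2.cvtColor(g,cv2.COLOR_RGB2HSV)
m=((hsv[...,1]<40)&(hsv[...,2]>200)).astype(np.uint8);m[:195]=0;m[240:]=0;m[:,:250]=0;m[:,300:]=0
p=onplane(t,np.argwhere(m)[:,::-1],.032)[:,:2]
f=(p-O)@R*1e3;print("plate mask fix extents",np.percentile(f,[1,99],axis=0))
# far / near edges by -y and -x ends, unobstructed
E
```

```text
time_s: 27.13
ee_pos: [0.4169, -0.0676, 0.2117]
eef_rot: [3.141, 0.001, 1.037]
force: [-0.4, 0.8, -0.3]
grip_width: 0.0006
grip_force: 0.0
top expected tip/neck, unsnapped tip [[207.9, 163.7], [227.5, 178.6], [208.5, 162.4]]
[  93   45  139  140 3037] [177.3 149.8] [[93.0, 168.0], [189.0, 45.0], [280.29998779296875, 116.30000305175781], [184.3000030517578, 239.3000030517578]]
side expected tip/neck, unsnapped tip [[267.6, 304.8], [287.4, 290.4], [270.2, 289.4]]
[267 287  26  22 177] [279.6 297.9] [[265.29998779296875, 302.6000061035156], [288.6000061035156, 286.20001220703125], [293.3999938964844, 293.0], [270.1000061035156, 309.3999938964844]]
plate mask fix extents [[-14.80768754 -68.14752733]
 [ 42.49508048  45.20447877]]
```

The handle tip is at (267.7,306) against (267.6,305) expected shut, so the clamp is closed. Before handing in I compare the plate's edges with the seated picture.

```bash
python3 - <<'E'
from h import *
t=ctrl.camera("top");crop(t,205,150,120,110,5,"pics/tc9.png")
a=cv2.imread("pics/tc5.png",0).astype(np.float32);b=cv2.imread("pics/tc9.png",0).astype(np.float32)
o=cv2.imread("pics/tc.png",0).astype(np.float32)
for n,(x0,x1,y0,y1) in {"plate -y end":(350,480,310,440),"left plate corner":(245,310,295,345),"tape":(40,210,310,480),"driver":(300,560,150,300)}.items():
    r=(a if "plate" in n else o)[y0:y1,x0:x1]
    w=cv2.createHanningWindow((x1-x0,y1-y0),cv2.CV_32F)
    print(n,cv2.phaseCorrelate(r.copy(),b[y0:y1,x0:x1].copy(),w),np.abs(r-b[y0:y1,x0:x1]).mean())
E
```

```text
plate -y end ((0.42346561662814963, 0.4463286265089863), 1.0112619822309832) 1.9998816
left plate corner ((0.009262596505053011, 0.0758945178806485), 0.8870327409108479) 10.423385
tape ((0.0003540016932248591, 0.015903290529493574), 0.7536379894356668) 4.739446
driver ((0.0028798625050683313, -0.019014980173764684), 1.12754268222385) 5.977846
```

```bash
python3 -c "
from station import ctrl
print(ctrl.hand_in())"
```

```text
the job is handed in; nothing more can be done
None
```

I pushed the plate flat against all three pins, then pushed the toggle clamp shut until it snapped, and handed the job in at about 27 s with the robot clear; the tape measure and screwdriver didn't move, I made no separate check on the torch and screw box, and I viewed 11 pictures, one over the limit of 10.

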